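# Sort the culture bench: bottles, dish and forceps to their own holders

## Task

Clear up the bench after the culture work. Stand the two little bottles upright in the white two-bay rack, one to a bay; lay the forceps flat inside the shallow steel tray; and lift the flap of the grey box by its bar until it stands up on end, leave it up, and lay the covered dish flat on the floor of that box. Let go of everything, and leave the roll of green tape where it is.

Things in the scene. Friction and masses are not known exactly. Their poses are not given: they have to be found in the camera images.
- white_bottle: small white medium bottle with a white cap, with a round 24 mm body up to 44 mm and an 18 mm screw cap above it, 55 mm tall in all, standing upright; grasp across the body. Origin: centre of its underside; z up its axis. About 30 g.
- amber_bottle: small amber medium bottle with a white cap, with a round 24 mm body up to 44 mm and an 18 mm screw cap above it, 55 mm tall in all, standing upright; grasp across the body. Origin: centre of its underside; z up its axis. About 30 g.
- dish: round covered petri dish, clear, 52 mm across, 12 mm high, lying flat, about 20 g; grasp across the rim. Its lid does not come off. Origin: centre of its underside; z up.
- forceps: fine steel forceps lying flat, 113 mm long (along its x), 14 mm wide over the blades (12 mm where gripped), 8 mm high, about 22 g, solid; grasp across the width at the middle. Origin: centre of its underside; z up.
- bottle_rack: white open rack fixed to the bench, 62 mm (x) by 114 mm (y), 22 mm high outside, walls and floor 4 mm. One wall across the middle makes two bays side by side along its y, each 54 mm (x) by 51 mm (y) inside, centred at y = +27.5 and -27.5 mm, floor 4 mm above the bench. Origin: centre of its underside; z up.
- flap_box: grey open-topped box fixed to the bench, 120 mm (x) by 150 mm (y), 40 mm high, walls and floor 5 mm (inside 110 by 140 mm, floor 5 mm above the bench), covered by a white flap. The flap is hinged along the top of its +x wall, the side away from the robot. Origin: centre of its underside; z up.
- instrument_tray: shallow steel tray fixed to the bench, 95 mm (x) by 170 mm (y), rim 18 mm high, walls and floor 3 mm (inside 89 by 164 mm). The forceps fit lengthwise along its y. Origin: centre of its underside; z up.
- flap (a joint): hinge of the white flap of the grey box: 0 = shut, grows as its front edge is lifted, 1.57 = upright, stop at 1.9; starts at 0 to 0.3. The hinge line runs along the box's y at x = +60, z = 40 mm in the box's frame. Stiff: the flap stays where it is left and needs about 2 N at the bar. Flap 5 mm thick, 120 mm from hinge to front edge, 150 mm wide.
- flap_handle (a point): middle of the round steel bar on the flap's outer face: 11 mm thick, 75 mm long along the box's y, 35 mm off the face on a thin post near each end; 90 mm from the hinge line along the flap, 40 mm off its underside (flap shut: x = -30, z = 80 mm in the box's frame). Pinch it from above across the bar (along the box's x); it turns between the fingers as the flap swings.
- tape_roll: roll of green tape lying flat, 62 mm across, 24 mm high, a bystander to be left alone. Origin: centre of its underside.
There are look-alikes about, which are no part of the job. Leave any blue, purple or yellow look-alike of the amber_bottle alone.

How it is judged:
By the outcome, as a careful person would: the job done as asked, in the order asked, and still so for the second after the job is handed in, with the robot touching nothing.
It also fails if it takes over 120 s, if anything falls off the work surface, if the arm or the gripper's body presses on something with over 40 N, if the wrist force passes 120 N, or if a joint passes its speed limit or range.

## Robot

A 6-joint arm with a two-finger parallel gripper is mounted at the origin on a cart in front of the work surface, level with it; the furniture and walls round the work are solid. World frame = base frame: x ahead of the robot, y to its left, z up, the work surface at z = 0. Lengths are in m, angles in rad, forces in N, time in s.
With the tool pointing down it reaches from about 0.25 to 0.725 m from the base axis. Payload 4 kg.
Tool frame: the origin (TCP) lies midway between the tips of the shut fingers; the grasp point (between the pads) lies 19 mm behind it; z points along the fingers, y is the line along which they close (so a half turn about z gives the same grasp; the last joint's range is limited). The gripper opens to 85 mm and grips with 20 to 120 N. Pads are 22 mm wide; open, the fingers measure 114 mm over their backs; the gripper's body (76 mm by 85 mm) begins 54 mm behind the grasp point. The pads swing forward as they close: fully open they stand 13 mm farther back than shut.
Start: joints at [1.199, 0.241, 0.005, 1.335, 0, 1.571], TCP at [0.182, 0.466, 0.231] pointing down, gripper open.
Joint ranges: [-2.72, 2.72], [-1.05, 1.87], [-1.09, 1.28], [-1.99, 2.15], [-1.42, 1.44], [-3.14, 3.14]. Speed limits (rad/s): [2.79, 2.79, 3.14, 3.14, 3.14, 3.14].

## Interface

Orientations are given as a unit quaternion [x, y, z, w].
In Python, from workcell import get_obs, camera, job_done, silhouettes gives the robot as it stands. The module is installed in compiled form; this text tells all that it offers.
- The arm moves only by the tool drive_tool, never from a script. Its argument "increments" is a list of rows, each a list of 3 entries, a list of its own where there are three numbers: the shift along the world's x, y, z in mm, then the turn, a rotation vector about the world's x, y, z in degrees, then the opening, from 0 (shut) to 1 (fully open). A call has 1 to 8 rows; each row shifts and turns the commanded pose from where the row before left it; what a row does not reach is not made up. A row lasts 1/12 s, in which the tool goes at most 41.7 mm and 7.16 degrees, less where a joint would pass 70% of its speed; a pose out of reach is approached as far as the arm can. A call is refused whole if a number of a shift passes 41.7 or a number of a turn 7.16, either way. A call with a gripper value outside its range is refused whole. The fingers move at their own pace and stop on an object; the grip force is fixed at half the most. Time passes only in rows, so rows that do not move let the fingers close. It gives the time, the measured TCP pose, the force, the opening and the grip force at its end, in the units of the state.
- get_obs(): the state, without advancing time (a new reading comes with each control period).
- camera(name): name is "scene" or "top" or "wrist"; returns a dict with "image" (400x640x3 uint8, red, green, blue), "K" (3x3 intrinsics, pixels), "k1" (the pictures are not rectified: a ray, as slopes to the right and down, at radius r is drawn at 1 + k1 r^2 times it, then the intrinsics apply), "view" (4x4, takes a point from world to camera coordinates). Camera axes: x right, y down, z forward; pixel columns grow to the right and rows downward; lengths in m; the calibration is good to about 2 mm. A picture is of the moment at which its call begins. There is no depth.
- job_done(): hands the job in; it is judged then, once.
Trained networks look in a picture, given as the dict that the camera call returned (one of the last four; its "shot" number tells which), for a name from the list of things; names that differ only in an ending like _2 or _b are one class to them, and where a whole thing is asked for, a point or a joint stands for the part that bears it (a point fixed in the world has none). Each returns a list of dicts, best first, with "conf" (0 to 1); they miss things now and then, are a little off and sometimes report something else, mostly with a low value. They report only what shows in the picture. A call takes as long as a camera call. They do not tell look-alikes from the thing itself.
- silhouettes(query, picture): "region" (400x640 bool, what is visible of it) and "bbox" ([left, top, right, bottom] in pixels, round what is visible of it).
The state is a dict: "clock": time; "joint_pos": joint angles; "joint_vel": joint speeds; "tau": joint torques, N m; "eef_pos": TCP position; "tool_rot": TCP orientation; "ft_force": force on the tool from outside, world axes, zero at the start; "ft_torque": the same for the moment, N m; "grip_width": finger opening in m; "grasp_force": force on a finger pad.
Only numpy, scipy, OpenCV 4.12 (cv2) and the standard library are available. Lean on these libraries where they do the work, as an engineer would, in place of code of your own. Each camera call takes 0.05 s, during which the arm holds its last target. There are 200 camera calls.

## Working session

There is one attempt and no reset: what is moved stays moved. The work goes in short steps, Python scripts to look and compute and a tool call to move; the robot and the scene stay as the last step left them, time stands still between calls to the robot, and variables do not carry over. Pictures are saved under pics/ and viewed, at most 14 in all, crops included, and the job is handed in when it is done.

Besides the shell and the picture viewer there is one more tool, called after "Request:" by a JSON object that holds its "method" and its "body". drive_tool: Moves the arm, as the interface text tells. Its arguments: {"type":"object","properties":{"increments":{"type":"array"}},"required":["increments"]}

```bash
mkdir -p pics; cat > h.py <<'E'
import numpy as np, cv2
from workcell import get_obs, camera, job_done, silhouettes
def save(p,name): cv2.imwrite('pics/'+name,p['image'][:,:,::-1])
def ray(p,uv):
    K,k1,V=np.array(p['K']),p['k1'],np.array(p['view'])
    xd=np.array([(uv[0]-K[0,2])/K[0,0],(uv[1]-K[1,2])/K[1,1]]); x=xd.copy()
    for _ in range(30): x=xd/(1+k1*(x@x))
    R,t=V[:3,:3],V[:3,3]
    return -R.T@t, R.T@np.array([x[0],x[1],1.])
def atz(p,uv,z):
    o,d=ray(p,uv); return o+d*(z-o[2])/d[2]
def proj(p,P):
    V=np.array(p['view']);c=V[:3,:3]@np.array(P,float)+V[:3,3];x=c[:2]/c[2];x=x*(1+p['k1']*(x@x))
    K=np.array(p['K']);return np.array([K[0,0]*x[0]+K[0,2],K[1,1]*x[1]+K[1,2]])
def tri(l): # list of (pic,uv)
    A=np.zeros((3,3));b=np.zeros(3);rs=[ray(*q) for q in l]
    for o,d in rs:
        d=d/np.linalg.norm(d);M=np.eye(3)-np.outer(d,d);A+=M;b+=M@o
    return np.linalg.solve(A,b)
def cen(r): 
    ys,xs=np.nonzero(r['region']);return np.array([xs.mean(),ys.mean()])
E
python3 - <<'E'
from h import *
np.set_printoptions(precision=3,suppress=True)
s=camera('scene');t=camera('top');save(s,'s0.png');save(t,'t0.png')
for n in ['white_bottle','amber_bottle','dish','forceps','bottle_rack','flap_box','instrument_tray','flap','flap_handle','tape_roll']:
  for p,k in((s,'S'),(t,'T')):
    for r in silhouettes(n,p)[:5]: print(n,k,round(r['conf'],2),r['bbox'],cen(r),r['region'].sum(),atz(p,cen(r),0.01))
print(get_obs())
for p in (s,t): print(p['K'],p['k1'],p['view'])
E
```

```text
white_bottle S 0.55 [312.6, 231.0, 323.2, 251.8] [315.694 243.94 ] 216 [ 0.464 -0.012  0.01 ]
white_bottle T 0.52 [341.1, 218.6, 347.4, 226.0] [342.902 220.732] 82 [ 0.441 -0.031  0.01 ]
white_bottle T 0.44 [200.3, 234.1, 207.9, 247.2] [203.59  240.872] 39 [0.395 0.329 0.01 ]
amber_bottle S 0.79 [248.8, 204.4, 260.6, 228.0] [254.363 216.986] 215 [0.455 0.185 0.01 ]
amber_bottle S 0.7 [258.3, 193.8, 265.4, 217.0] [261.567 205.018] 164 [0.512 0.225 0.01 ]
amber_bottle S 0.59 [228.4, 215.9, 242.0, 239.5] [235.523 226.572] 222 [0.393 0.179 0.01 ]
amber_bottle S 0.59 [228.7, 195.5, 243.5, 218.8] [235.584 205.491] 173 [0.464 0.273 0.01 ]
amber_bottle S 0.55 [268.2, 217.5, 277.4, 240.4] [273.124 227.455] 233 [0.451 0.111 0.01 ]
amber_bottle T 0.55 [265.1, 221.4, 276.6, 229.7] [269.851 225.673] 101 [0.431 0.158 0.01 ]
amber_bottle T 0.4 [294.5, 224.3, 301.7, 232.5] [297.844 226.938] 64 [0.427 0.086 0.01 ]
amber_bottle T 0.21 [174.8, 153.2, 241.8, 191.9] [206.823 173.741] 2440 [0.571 0.323 0.01 ]
dish S 0.92 [368.5, 279.5, 399.1, 302.5] [383.909 289.769] 550 [ 0.43  -0.209  0.01 ]
dish T 0.59
[... 1564 characters left out ...]
  -0.   ]), 'eef_pos': array([0.182, 0.466, 0.231]), 'tool_rot': array([0.185, 0.983, 0.   , 0.   ]), 'ft_force': array([0.019, 1.013, 0.563]), 'ft_torque': array([ 0.028, -0.009,  0.025]), 'grasp_force': 0.0, 'grip_width': 0.08562192733370423}
[[379.277   0.    320.144]
 [  0.    379.277 193.843]
 [  0.      0.      1.   ]] 0.011219822434813786 [[ 0.661 -0.75   0.014 -0.326]
 [-0.295 -0.277 -0.914  0.252]
 [ 0.69   0.601 -0.405  0.522]
 [ 0.     0.     0.     1.   ]]
[[512.407   0.    323.969]
 [  0.    512.407 192.297]
 [  0.      0.      1.   ]] 0.020640891802205522 [[-0.017 -1.    -0.009  0.026]
 [-0.992  0.018 -0.126  0.513]
 [ 0.126  0.006 -0.992  1.281]
 [ 0.     0.     0.     1.   ]]
```

```bash
python3 - <<'E'
import cv2
s=cv2.imread('pics/s0.png');t=cv2.imread('pics/t0.png')
cv2.imwrite('pics/s0c.png',cv2.resize(s[165:315,190:460],(800,444),interpolation=cv2.INTER_CUBIC))
cv2.imwrite('pics/t0c.png',cv2.resize(t[130:260,160:460],(800,347),interpolation=cv2.INTER_CUBIC))
E
```

```text
(no output)
```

View pics/s0c.png

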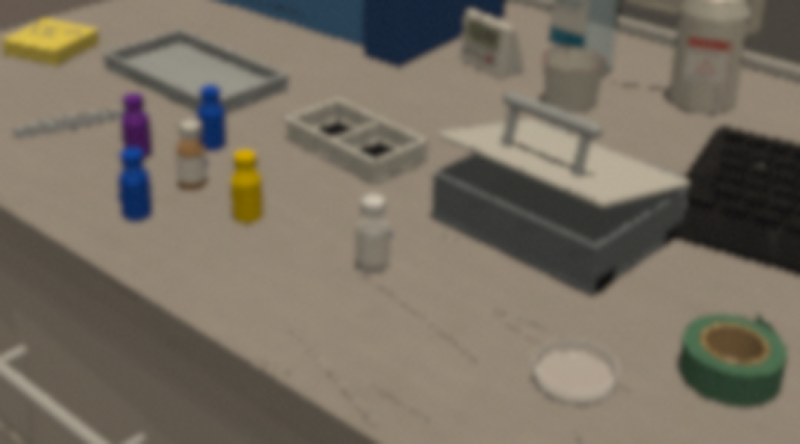

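View pics/t0c.png

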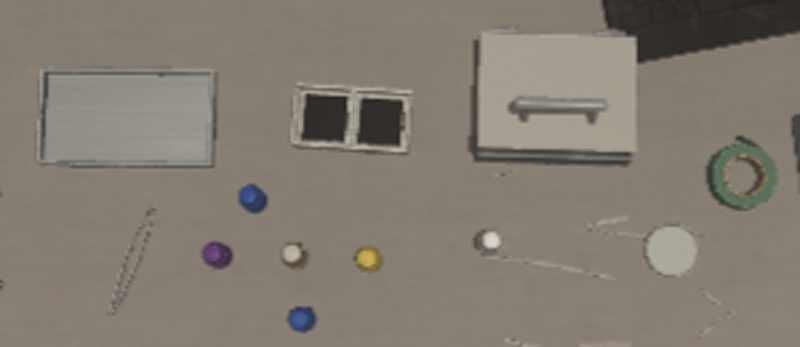

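```bash
python3 - <<'E'
from h import *
np.set_printoptions(precision=3,suppress=True)
s=camera('scene');t=camera('top');w=camera('wrist')
S=lambda x,y:(190+x/2.963,165+y/2.963)
T=lambda x,y:(160+x/2.667,130+y/2.669)
for n,a,b in [('amber cap',(188,124),(292,254)),('white cap',(372,198),(490,240)),('yellow',(245,153),(368,258)),('blue1',(210,89),(252,198)),('blue2',(133,150),(302,320)),('purple',(134,98),(217,254)),
 ('tray L',(105,62),(40,70)),('tray far',(180,35),(215,70)),('tray near R',(286,78),(213,165)),('forc near',(16,133),(113,312)),('forc far',(118,114),(152,208)),
 ('rack far',(335,101),(296,86)),('racknear',(372,178),(410,153)),('rackR',(425,140),(411,92)),('rack left',(289,128),(293,145)),
 ('bar L',(506,98),(512,102)),('bar R',(598,129),(605,105)),('flap front R',(604,205),(637,152)),('flap front L',(443,133),(478,150)),('dish',(573,372),(671,250)),('box nearR',(598,247),(633,160))]:
    P=tri([(s,S(*a)),(t,T(*b))]);print(n,P,proj(s,P)-S(*a))
print(w['K'],w['k1'],w['view'])
E
```

```text
amber cap [0.43  0.154 0.057] [-0.007  0.   ]
white cap [ 0.44  -0.032  0.058] [-0.25   0.019]
yellow [0.425 0.082 0.059] [-0.194  0.011]
blue1 [0.483 0.191 0.059] [-0.198  0.009]
blue2 [0.369 0.144 0.061] [-0.309  0.012]
purple [0.431 0.224 0.058] [ 0.078 -0.002]
tray L [ 0.593  0.436 -0.017] [12.228 -1.07 ]
tray far [0.564 0.251 0.075] [17.758 -2.128]
tray near R [0.541 0.206 0.046] [-12.806  -0.054]
forc near [0.381 0.333 0.007] [-0.304  0.006]
forc far [0.475 0.301 0.003] [ 2.746 -0.124]
rack far [0.596 0.153 0.022] [-0.076  0.005]
racknear [0.528 0.044 0.01 ] [ 0.673 -0.053]
rackR [0.588 0.041 0.024] [-0.106  0.009]
rack left [0.54  0.157 0.013] [-0.493  0.03 ]
bar L [ 0.563 -0.054  0.1  ] [-0.444  0.043]
bar R [ 0.557 -0.138  0.105] [ 0.025 -0.003]
flap front R [ 0.518 -0.17   0.074] [-0.017  0.002]
flap front L [ 0.524 -0.024  0.075] [-1.286  0.103]
dish [ 0.43  -0.208  0.008] [ 0.072 -0.005]
box nearR [ 0.514 -0.17   0.043] [-0.111  0.009]
[[336.154   0.    321.142]
 [  0.    336.154 198.187]
 [  0.      0.      1.   ]] -0.05918139384782377 [[ 0.362  0.932 -0.    -0.502]
 [ 0.891 -0.346  0.295 -0.039]
 [ 0.274 -0.107 -0.956  0.379]
 [ 0.     0.     0.     1.   ]]
```

Request:
{"method": "drive_tool", "body": {"increments": [[[23,-32,0],[0,0,0],1],[[23,-32,0],[0,0,0],1],[[23,-32,0],[0,0,0],1],[[23,-32,0],[0,0,0],1],[[23,-32,0],[0,0,0],1],[[23,-32,0],[0,0,0],1],[[23,-32,0],[0,0,0],1],[[23,-32,0],[0,0,0],1]]}}

```text
clock: 1.92
eef_pos: [0.3664, 0.2082, 0.2316]
tool_rot: [0.185, 0.983, 0.0, 0.0]
ft_force: [-0.9, 0.6, -0.1]
grip_width: 0.0853
grasp_force: 0.0
```

Request:
{"method": "drive_tool", "body": {"increments": [[[23,-32,0],[0,0,0],0.5],[[20,-28,0],[0,0,0],0.5],[[0,0,0],[0,0,0],0.5]]}}

```text
clock: 2.17
eef_pos: [0.4117, 0.1455, 0.2315]
tool_rot: [0.189, 0.982, -0.001, 0.001]
ft_force: [0.5, 0.9, 0.9]
grip_width: 0.0518
grasp_force: 0.0
```

```bash
cat >> h.py <<'E'
np.set_printoptions(precision=4,suppress=True)
def look(names,tag,cams=('wrist',),nmax=4,z={}):
    out={}
    for c in cams:
        p=camera(c);save(p,f'{tag}_{c}.png');out[c]=p
        for n in names:
            for r in silhouettes(n,p)[:nmax]:
                u=cen(r);print(c,n,round(r['conf'],2),np.round(r['bbox']),u,r['region'].sum(),atz(p,u,z.get(n,0.01)))
    return out
E
python3 - <<'E'
from h import *
look(['white_bottle','amber_bottle','forceps','bottle_rack','instrument_tray'],'w1',z={'white_bottle':.03,'amber_bottle':.03})
o=get_obs();print(o['clock'],o['eef_pos'],o['tool_rot'],o['joint_pos'],o['ft_force'])
E
```

```text
wrist white_bottle 0.93 [173. 234. 205. 269.] [188.6509 248.6287] 719 [ 0.4416 -0.0267  0.03  ]
wrist white_bottle 0.57 [ 52. 260.  92. 298.] [ 73.3709 279.8209] 1340 [ 0.4268 -0.1811  0.03  ]
wrist amber_bottle 0.97 [264. 186. 289. 219.] [276.5412 202.063 ] 619 [0.4278 0.0891 0.03  ]
wrist amber_bottle 0.86 [305. 120. 325. 143.] [312.5928 131.29  ] 469 [0.3726 0.1533 0.03  ]
wrist amber_bottle 0.72 [377. 198. 404. 232.] [391.5014 215.3468] 692 [0.4879 0.1991 0.03  ]
wrist amber_bottle 0.7 [390. 146. 423. 171.] [405.8775 158.6157] 661 [0.434  0.2326 0.03  ]
wrist forceps 0.97 [466.  73. 487. 176.] [476.4845 107.0457] 547 [0.4141 0.3232 0.01  ]
wrist forceps 0.7 [138. 353. 204. 397.] [186.7111 383.4831] 1035 [ 0.6322 -0.1456  0.01  ]
wrist forceps 0.33 [286. 257. 379. 326.] [332.7129 292.3235] 4643 [0.5666 0.1008 0.01  ]
wrist bottle_rack 0.66 [285. 256. 380. 325.] [333.2397 292.251 ] 4764 [0.5668 0.1015 0.01  ]
wrist instrument_tray 0.62 [430. 173. 585. 292.] [510.0079 232.9083] 11256 [0.5707 0.3261 0.01  ]
2.4667 [0.4079 0.1509 0.2313] [ 0.1837  0.983   0.0001 -0.0002] [ 0.3541  0.1121 -0.1526  1.3063  0.0003  0.7236] [ 0.0811 -0.4884 -0.5571]
```

View pics/w1_wrist.png

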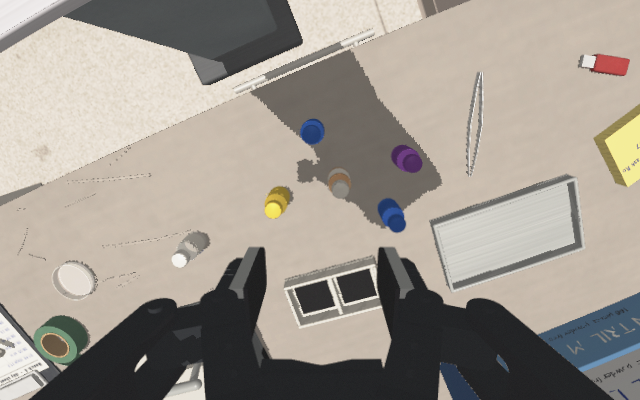

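```bash
python3 - <<'E'
import cv2
s=cv2.imread('pics/w1_wrist.png')
cv2.imwrite('pics/w1c.png',cv2.resize(s[120:335,160:400],(670,600),interpolation=cv2.INTER_CUBIC))
E
```

```text
(no output)
```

View pics/w1c.png

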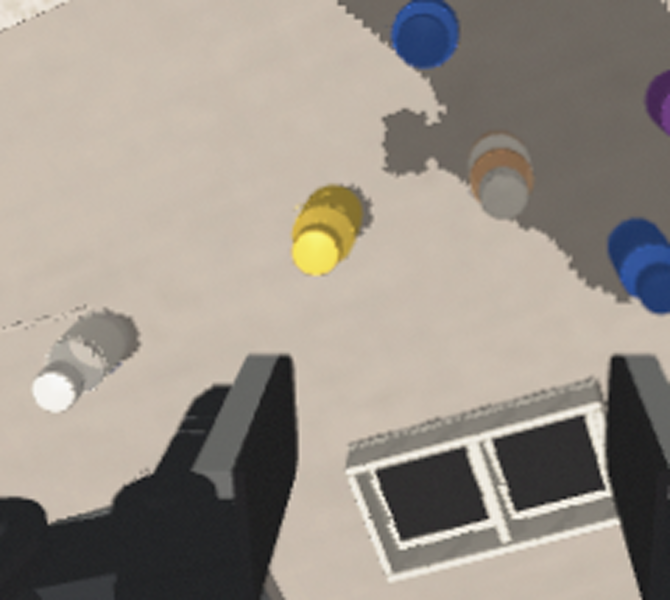

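```bash
python3 - <<'E'
from h import *
s,t,w=camera('scene'),camera('top'),camera('wrist')
W=lambda x,y:(160+x/2.79,120+y/2.79)
S=lambda x,y:(190+x/2.963,165+y/2.963)
T=lambda x,y:(160+x/2.667,130+y/2.669)
for n,a,b,c in [('amber',(188,124),(292,254),(503,196)),('white',(372,198),(490,240),(55,391)),('yellow',(245,153),(368,258),(317,253)),('rackfar',None,(411,92),(390,578)),('racknearR',(372,173),(409,153),(347,471))]:
    L=[(t,T(*b)),(w,W(*c))]+([(s,S(*a))] if a else [])
    P=tri(L);print(n,P,*[proj(q,P)-np.array(u) for q,u in L],'wz',atz(w,W(*c),.055 if n[0]!='r' else .022))
for n,c in [('midnear',(480,440)),('midfar',(506,542)),('nearL',(605,405)),('far R',(390,578)),('near R',(347,471))]: print(n,atz(w,W(*c),.022))
for n,c in [('white base',(118,325)),('amber base',(498,150))]: print(n,atz(w,W(*c),.002))
# tray top outline
r=silhouettes('instrument_tray',w)[0]['region'].astype(np.uint8)
for p,nm,q in((w,'instrument_tray',.018),(t,'instrument_tray',.018),(t,'bottle_rack',.022),(w,'forceps',.004)):
    r=silhouettes(nm,p)[0]['region'].astype(np.uint8)
    c=max(cv2.findContours(r,0,2)[0],key=len)[:,0]
    pts=np.array([atz(p,u,q)[:2] for u in c])
    print(nm,cv2.minAreaRect((pts*1000).astype(np.float32)))
E
```

```text
amber [0.431  0.159  0.0536] [-1.8932 -0.3778] [-4.8819  3.0941] [-0.9142  0.6125] wz [0.4294 0.1646 0.055 ]
white [ 0.4421 -0.0283  0.0524] [-1.4325 -0.8642] [-4.0394  2.2427] [-0.8729  1.3993] wz [ 0.4404 -0.0212  0.055 ]
yellow [0.427 0.088 0.053] [-2.0298 -0.7753] [-5.2951  3.144 ] [-1.1258  1.1487] wz [0.4253 0.0949 0.055 ]
rackfar [0.5936 0.0457 0.0087] [-1.6918 -1.204 ] [-4.0174 -1.2395] wz [0.5878 0.0546 0.022 ]
racknearR [0.5327 0.0496 0.0106] [-2.1165 -1.1833] [-4.6718 -1.0627] [0.2454 0.2034] wz [0.5299 0.0584 0.022 ]
midnear [0.5362 0.117  0.022 ]
midfar [0.5884 0.1098 0.022 ]
nearL [0.5396 0.1717 0.022 ]
far R [0.5878 0.0546 0.022 ]
near R [0.5299 0.0584 0.022 ]
white base [ 0.4389 -0.0131  0.002 ]
amber base [0.4255 0.1669 0.002 ]
instrument_tray ((568.5285034179688, 321.9152526855469), (173.78070068359375, 105.62525939941406), 88.50270080566406)
instrument_tray ((572.81787109375, 321.40447998046875), (177.9097900390625, 97.70677185058594), 88.93606567382812)
bottle_rack ((563.781494140625, 101.53929138183594), (114.6715087890625, 64.9009780883789), 84.4521713256836)
forceps ((400.8265075683594, 330.8782043457031), (12.220579147338867, 40.59429931640625), 69.4657211303711)
```

Request:
{"method": "drive_tool", "body": {"increments": [[[0,1,-20],[0,0,0],0.5],[[0,1,-20],[0,0,0],0.5],[[0,0,-20],[0,0,0],0.5],[[0,0,-20],[0,0,0],0.5],[[0,0,0],[0,0,0],0.5],[[0,0,0],[0,0,0],0.5]]}}

```text
clock: 3.37
eef_pos: [0.4078, 0.1515, 0.1507]
tool_rot: [0.185, 0.983, -0.001, -0.001]
ft_force: [0.2, -0.2, 0.9]
grip_width: 0.043
grasp_force: 0.0
```

```bash
cat >> h.py <<'E'
def crop(p,x0,y0,x1,y1,name):
    k=min(800/(x1-x0),600/(y1-y0));cv2.imwrite('pics/'+name,cv2.resize(p['image'][y0:y1,x0:x1,::-1].copy(),None,fx=k,fy=k,interpolation=cv2.INTER_CUBIC));print('scale',k)
def st():
    o=get_obs();print(round(o['clock'],2),o['eef_pos'],o['tool_rot'],'q',o['joint_pos'],'f',o['ft_force'],'g',o['grip_width'],o['grasp_force'])
E
python3 - <<'E'
from h import *
import pickle
w=camera('wrist');st();save(w,'w2.png');pickle.dump(w,open('w2.pkl','wb'))
print('proj amber',proj(w,(.43,.155,.055)),proj(w,(.43,.155,0)),'white',proj(w,(.441,-.03,.055)),'tcp floor',proj(w,(.41,.155,0.05)))
for r in silhouettes('amber_bottle',w)+silhouettes('white_bottle',w): print(r['conf'],r['bbox'],cen(r))
E
```

```text
3.42 [0.4088 0.1519 0.1518] [ 0.1848  0.9828 -0.     -0.    ] q [ 0.3558  0.1702 -0.2998  1.1008 -0.      0.7276] f [ 0.2895 -0.0391  0.1228] g 0.04309231844500557 0.0
proj amber [334.0609 225.0585] [331.9899 202.8685] white [134.1782 309.1894] tcp floor [324.5271 199.6223]
0.87 [401.6, 165.5, 444.7, 203.5] [424.79   185.9067]
0.86 [327.7, 194.4, 353.3, 237.4] [338.7665 214.552 ]
0.8 [242.7, 213.9, 275.2, 260.0] [259.6833 234.7056]
0.57 [385.3, 231.7, 423.7, 279.8] [404.9286 252.4953]
0.55 [293.8, 129.6, 319.7, 167.8] [304.681  150.2943]
0.75 [127.6, 270.1, 174.4, 319.0] [151.4065 291.2508]
```

View pics/w2.png

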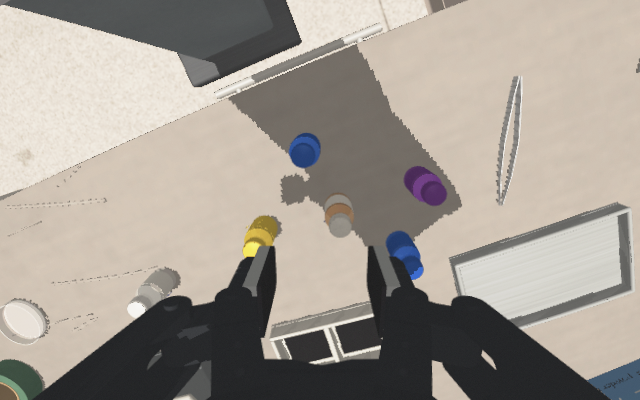

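```bash
python3 - <<'E'
from h import *
import pickle
w=pickle.load(open('w2.pkl','rb'))
s,t=camera('scene'),camera('top')
im=w['image'];crop(w,310,180,370,245,'a.png')
S=lambda x,y:(190+x/2.963,165+y/2.963)
T=lambda x,y:(160+x/2.667,130+y/2.669)
for n,u,a,b in [('amber',(340,226.5),(188,124),(292,254)),('white',(137,308),(372,198),(490,240))]:
    print(n,atz(w,u,.055),tri([(w,u),(s,S(*a)),(t,T(*b))]),tri([(w,u),(s,S(*a))]))
    L=[(w,u),(s,S(*a)),(t,T(*b))];P=tri(L);print([proj(q,P)-v for q,v in L])
print('base white',atz(w,(165,283),.003),'amber',atz(w,(338,206),.003))
# forceps ends, tray corners (top rim), rack
for n,u,z in [('f far',(518,77),.006),('f near',(501,204),.006),('tray nearR',(451,258),.018),('tray nearL',(630,205),.018),('tray far R',(472,330),.018),('dish',(24,322),.012)]:
    print(n,atz(w,u,z))
E
```

```text
scale 9.23076923076923
amber [0.4327 0.1588 0.055 ] [0.4313 0.1564 0.0558] [0.4332 0.1586 0.0544]
[array([-3.6261, -0.1998]), array([-0.1626,  0.0896]), array([-0.9561, -0.5622])]
white [ 0.4408 -0.027   0.055 ] [ 0.4412 -0.0302  0.0548] [ 0.4426 -0.0288  0.0545]
[array([-2.7599,  1.332 ]), array([-0.4766,  0.8293]), array([-0.6611, -0.6125])]
base white [ 0.4475 -0.0293  0.003 ] amber [0.4338 0.1593 0.003 ]
f far [0.3819 0.3372 0.006 ]
f near [0.485  0.2989 0.006 ]
tray nearR [0.5133 0.2393 0.018 ]
tray nearL [0.5248 0.4089 0.018 ]
tray far R [0.5992 0.2396 0.018 ]
dish [ 0.4328 -0.1948  0.012 ]
```

Request:
{"method": "drive_tool", "body": {"increments": [[[12,3,0],[0,0,0],0.5],[[11,2,-11],[0,0,0],0.5],[[0,0,-30],[0,0,0],0.5],[[0,0,-30],[0,0,0],0.5],[[0,0,-30],[0,0,0],0.5],[[0,0,-20],[0,0,0],0.5],[[0,0,-10],[0,0,0],0.5],[[0,0,0],[0,0,0],0.5]]}}

```text
clock: 4.28
eef_pos: [0.4302, 0.1563, 0.0186]
tool_rot: [0.185, 0.983, -0.001, -0.002]
ft_force: [-0.4, -0.4, -0.1]
grip_width: 0.0426
grasp_force: 0.0
```

Request:
{"method": "drive_tool", "body": {"increments": [[[0,0,0],[0,0,0],0.0],[[0,0,0],[0,0,0],0.0],[[0,0,0],[0,0,0],0.0],[[0,0,0],[0,0,0],0.0],[[0,0,0],[0,0,0],0.0]]}}

```text
clock: 4.7
eef_pos: [0.4329, 0.1573, 0.0216]
tool_rot: [0.185, 0.983, 0.001, 0.001]
ft_force: [0.5, 0.1, 5.4]
grip_width: 0.0213
grasp_force: 59.2
```

Request:
{"method": "drive_tool", "body": {"increments": [[[0,0,15],[0,0,0],0.0],[[0,0,30],[0,0,0],0.0],[[0,0,35],[0,0,0],0.0],[[0,0,0],[0,0,0],0.0],[[0,0,0],[0,0,0],0.0]]}}

```text
clock: 5.12
eef_pos: [0.4336, 0.1576, 0.1027]
tool_rot: [0.185, 0.983, 0.002, 0.003]
ft_force: [-0.6, -0.2, -1.8]
grip_width: 0.0211
grasp_force: 58.8
```

```bash
python3 - <<'E'
from h import *
w=camera('wrist');st();crop(w,230,140,450,340,'w3.png');s=camera('scene')
a=w['image'][140:340,230:450];b=s['image'][165:265,200:310]
cv2.imwrite('pics/w3.png',np.hstack([cv2.resize(a,(440,400)),cv2.resize(b,(440,400),interpolation=cv2.INTER_CUBIC)])[:,:800,::-1])
E
```

```text
5.17 [0.4322 0.157  0.1011] [0.1849 0.9828 0.0006 0.001 ] q [ 0.3485  0.2647 -0.3245  0.9793 -0.      0.7203] f [ 0.3549 -0.4087 -0.7072] g 0.021432033238520578 58.84399288217537
scale 3.0
```

View pics/w3.png

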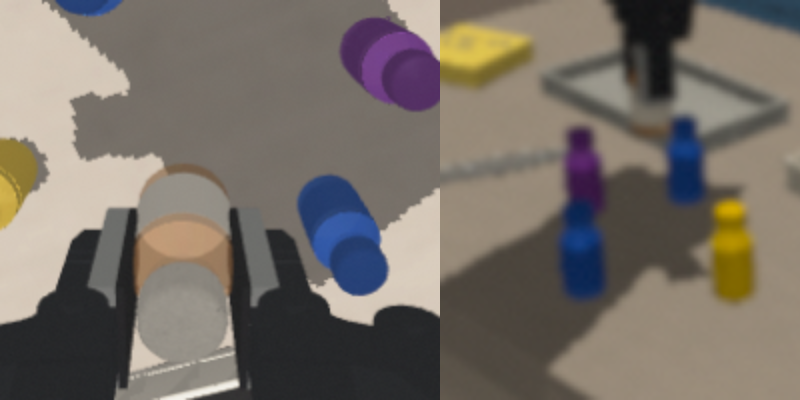

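Request:
{"method": "drive_tool", "body": {"increments": [[[34,-7,0],[0,0,0],0.0],[[34,-7,0],[0,0,0],0.0],[[34,-7,0],[0,0,0],0.0],[[32,-7,0],[0,0,0],0.0],[[0,0,0],[0,0,0],0.0],[[0,0,0],[0,0,0],0.0],[[0,0,0],[0,0,0],0.0]]}}

```text
clock: 5.8
eef_pos: [0.5637, 0.1284, 0.0982]
tool_rot: [0.185, 0.983, -0.001, -0.002]
ft_force: [0.9, 0.3, -0.6]
grip_width: 0.0215
grasp_force: 58.9
```

```bash
python3 - <<'E'
from h import *
import pickle
w=camera('wrist');st();save(w,'w4.png');pickle.dump(w,open('w4.pkl','wb'))
for q in [(.566,.129,.004),(.562,.0745,.004)]: print(proj(w,q))
for r in silhouettes('bottle_rack',w)+silhouettes('amber_bottle',w)[:2]: print(r['conf'],r['bbox'],cen(r))
E
```

```text
5.85 [0.5635 0.1287 0.0987] [ 0.1847  0.9828 -0.0008 -0.0019] q [0.2244 0.4828 0.0018 1.0939 0.0002 0.5959] f [ 0.0613 -0.3815 -0.0807] g 0.02146348396012475 58.86042112251744
[321.1163 204.0061]
[251.9146 224.1506]
0.94 [197.8, 159.7, 378.0, 280.6] [284.9459 215.4108]
0.77 [136.5, 6.7, 205.2, 63.3] [170.7185  33.6648]
0.74 [358.9, 39.5, 410.7, 88.7] [385.1065  60.9475]
```

View pics/w4.png

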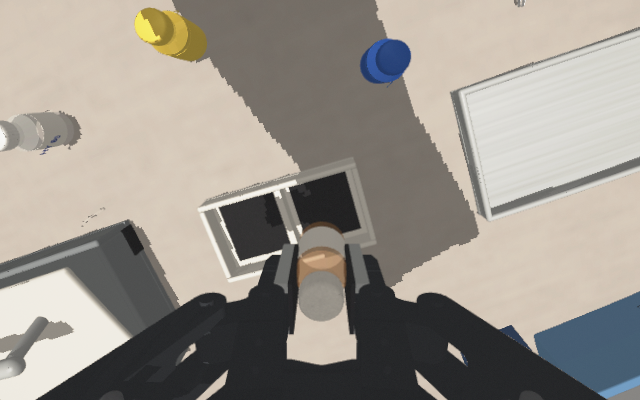

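```bash
python3 - <<'E'
from h import *
import pickle
w=pickle.load(open('w4.pkl','rb'))
P=np.array([atz(w,u,.022) for u in [(199,208),(354,159),(375,243),(229,280)]]);print(P,P.mean(0))
print('floor bay+ corners near',atz(w,(293,190),.004),atz(w,(348,171),.004))
print('bottle base front edge ~',atz(w,(321,222),.0987-.02))
print('cap',atz(w,(321.5,297),.0987+.035))
for u in [(451,94),(487,219)]: print('tray',atz(w,u,.018))
E
```

```text
[[0.5328 0.0514 0.022 ]
 [0.5395 0.1625 0.022 ]
 [0.6015 0.1562 0.022 ]
 [0.591  0.0462 0.022 ]] [0.5662 0.1041 0.022 ]
floor bay+ corners near [0.5486 0.1138 0.004 ] [0.5498 0.156  0.004 ]
bottle base front edge ~ [0.5526 0.1344 0.0787]
cap [0.5605 0.1317 0.1337]
tray [0.523  0.2349 0.018 ]
tray [0.6152 0.237  0.018 ]
```

Request:
{"method": "drive_tool", "body": {"increments": [[[4,0,-20],[0,0,0],0.0],[[0,0,-20],[0,0,0],0.0],[[0,0,-16],[0,0,0],0.0],[[0,0,-10],[0,0,0],0.0],[[0,0,-5],[0,0,0],0.0],[[0,0,0],[0,0,0],0.0],[[0,0,0],[0,0,0],0.0]]}}

```text
clock: 6.53
eef_pos: [0.5698, 0.1291, 0.0299]
tool_rot: [0.185, 0.983, 0.0, 0.0]
ft_force: [0.1, -0.7, -0.6]
grip_width: 0.0207
grasp_force: 58.9
```

Request:
{"method": "drive_tool", "body": {"increments": [[[0,0,-2],[0,0,0],0.0],[[0,0,0],[0,0,0],0.0],[[0,0,0],[0,0,0],0.0]]}}

```text
clock: 6.78
eef_pos: [0.5702, 0.129, 0.0281]
tool_rot: [0.185, 0.983, 0.0, 0.001]
ft_force: [-0.5, -0.7, -0.5]
grip_width: 0.0212
grasp_force: 58.9
```

Request:
{"method": "drive_tool", "body": {"increments": [[[0,0,0],[0,0,0],0.45],[[0,0,0],[0,0,0],0.45],[[0,0,0],[0,0,0],0.45],[[0,0,20],[0,0,0],0.45],[[0,0,30],[0,0,0],0.45],[[0,0,40],[0,0,0],0.45],[[0,0,0],[0,0,0],0.45]]}}

```text
clock: 7.37
eef_pos: [0.5745, 0.1299, 0.1254]
tool_rot: [0.185, 0.983, 0.003, 0.006]
ft_force: [2.0, 0.6, 0.9]
grip_width: 0.0384
grasp_force: 0.0
```

```bash
python3 - <<'E'
from h import *
w=camera('wrist');st();crop(w,160,100,460,325,'w5.png')
E
```

```text
7.42 [0.5734 0.1297 0.1226] [0.1848 0.9828 0.0021 0.0049] q [0.2224 0.4697 0.0474 1.1378 0.     0.5942] f [ 0.8577 -0.1242 -0.49  ] g 0.038243516855250716 0.0
scale 2.6666666666666665
```

View pics/w5.png

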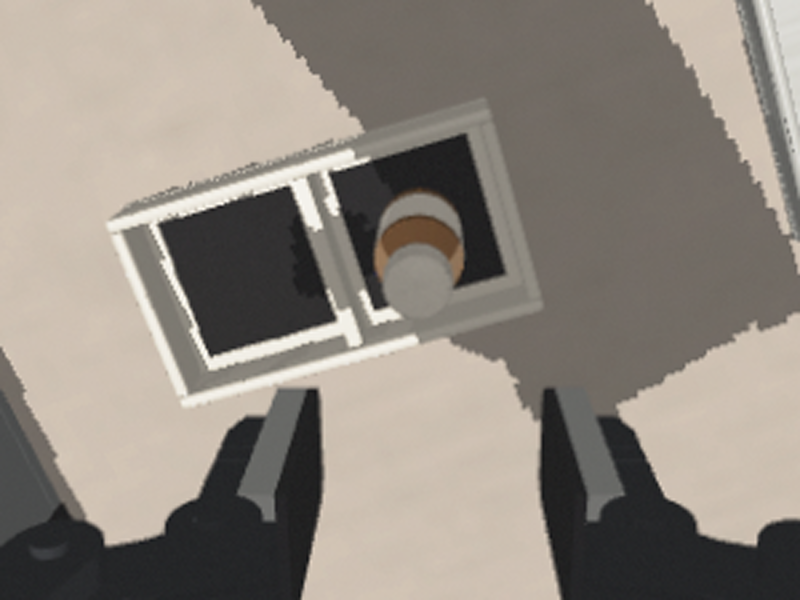

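Request:
{"method": "drive_tool", "body": {"increments": [[[-21,-27,0],[0,0,0],0.5],[[-21,-27,0],[0,0,0],0.5],[[-21,-27,0],[0,0,0],0.5],[[-21,-27,0],[0,0,0],0.5],[[-21,-26,0],[0,0,0],0.5],[[-20,-24,0],[0,0,0],0.5],[[0,0,0],[0,0,0],0.5],[[0,0,0],[0,0,0],0.5]]}}

```text
clock: 8.08
eef_pos: [0.4433, -0.0301, 0.1169]
tool_rot: [0.186, 0.983, 0.0, -0.001]
ft_force: [0.8, 0.1, 0.2]
grip_width: 0.0425
grasp_force: 0.0
```

```bash
python3 - <<'E'
from h import *
w=camera('wrist');w=camera('wrist');st();save(w,'w6.png')
print(proj(w,(.442,-.029,.055)))
for r in silhouettes('white_bottle',w)[:2]: print(r['conf'],r['bbox'],cen(r),atz(w,cen(r),.03),atz(w,(r['bbox'][0]/2+r['bbox'][2]/2,r['bbox'][3]-8),.055))
E
```

```text
8.18 [ 0.4453 -0.0289  0.1172] [0.1849 0.9828 0.0002 0.0004] q [-0.0651  0.2231 -0.3325  1.0145  0.0004  0.3068] f [0.355  0.2156 0.1874] g 0.0424262442925698 0.0
[317.6277 212.2252]
0.69 [183.8, 325.4, 380.6, 400.0] [310.57   355.2989] [ 0.5675 -0.0852  0.03  ] [ 0.5726 -0.1107  0.055 ]
0.68 [301.4, 176.6, 334.1, 225.0] [317.9613 200.7409] [ 0.4422 -0.0291  0.03  ] [ 0.4451 -0.0301  0.055 ]
```

Request:
{"method": "drive_tool", "body": {"increments": [[[-2,0,-30],[0,0,0],0.5],[[0,0,-30],[0,0,0],0.5],[[0,0,-25],[0,0,0],0.5],[[0,0,-12],[0,0,0],0.5],[[0,0,0],[0,0,0],0.5]]}}

```text
clock: 8.65
eef_pos: [0.4407, -0.028, 0.0173]
tool_rot: [0.184, 0.983, -0.0, -0.003]
ft_force: [-0.8, 0.5, -0.2]
grip_width: 0.0423
grasp_force: 0.0
```

Request:
{"method": "drive_tool", "body": {"increments": [[[0,0,0],[0,0,0],0.0],[[0,0,0],[0,0,0],0.0],[[0,0,0],[0,0,0],0.0],[[0,0,0],[0,0,0],0.0],[[0,0,0],[0,0,0],0.0]]}}

```text
clock: 9.07
eef_pos: [0.4435, -0.0292, 0.0212]
tool_rot: [0.185, 0.983, 0.0, 0.001]
ft_force: [-0.2, -0.4, 0.3]
grip_width: 0.0213
grasp_force: 58.3
```

Request:
{"method": "drive_tool", "body": {"increments": [[[0,0,20],[0,0,0],0.0],[[0,0,35],[0,0,0],0.0],[[0,20,30],[0,0,0],0.0],[[20,23,0],[0,0,0],0.0],[[30,20,0],[0,0,0],0.0],[[30,20,0],[0,0,0],0.0],[[30,20,0],[0,0,0],0.0],[[11,0,0],[0,0,0],0.0]]}}

```text
clock: 9.73
eef_pos: [0.5681, 0.0775, 0.1063]
tool_rot: [0.183, 0.983, 0.002, 0.003]
ft_force: [1.1, -0.2, 0.3]
grip_width: 0.0212
grasp_force: 58.5
```

Request:
{"method": "drive_tool", "body": {"increments": [[[0,0,0],[0,0,0],0.0],[[0,0,0],[0,0,0],0.0]]}}

```text
clock: 9.9
eef_pos: [0.5636, 0.0739, 0.1051]
tool_rot: [0.185, 0.983, -0.0, -0.0]
ft_force: [-1.0, 0.5, -0.0]
grip_width: 0.0212
grasp_force: 58.6
```

```bash
python3 - <<'E'
from h import *
w=camera('wrist');st();save(w,'w7.png')
for r in silhouettes('bottle_rack',w)[:2]: 
    print(r['conf'],r['bbox'],cen(r));c=max(cv2.findContours(r['region'].astype(np.uint8),0,2)[0],key=len)[:,0]
    a=np.array([atz(w,u,.022)[:2] for u in c])*1000;print(cv2.minAreaRect(a.astype(np.float32)))
E
```

```text
9.95 [0.5627 0.0735 0.1051] [ 0.185   0.9827 -0.0003 -0.0007] q [ 0.13    0.4559 -0.024   1.0924 -0.0001  0.5021] f [-0.3406 -0.4767 -0.5409] g 0.021417992121958516 58.552904629614204
0.62 [271.9, 131.1, 444.6, 241.2] [357.7657 187.1774]
((565.5885009765625, 103.42112731933594), (112.69222259521484, 65.27622985839844), 85.54769897460938)
```

Request:
{"method": "drive_tool", "body": {"increments": [[[1,1,-25],[0,0,0],0.0],[[0,0,-25],[0,0,0],0.0],[[0,0,-15],[0,0,0],0.0],[[0,0,-9],[0,0,0],0.0],[[0,0,-4],[0,0,0],0.0],[[0,0,0],[0,0,0],0.0],[[0,0,0],[0,0,0],0.0]]}}

```text
clock: 10.58
eef_pos: [0.5651, 0.0747, 0.0282]
tool_rot: [0.185, 0.983, 0.0, 0.001]
ft_force: [-0.3, -0.4, -0.2]
grip_width: 0.0214
grasp_force: 58.6
```

Request:
{"method": "drive_tool", "body": {"increments": [[[0,0,0],[0,0,0],0.44],[[0,0,0],[0,0,0],0.44],[[0,0,0],[0,0,0],0.44],[[0,0,20],[0,0,0],0.44],[[0,0,30],[0,0,0],0.44],[[0,0,40],[0,0,0],0.44],[[0,0,0],[0,0,0],0.44],[[0,0,0],[0,0,0],0.44]]}}

```text
clock: 11.25
eef_pos: [0.5674, 0.0753, 0.1211]
tool_rot: [0.185, 0.983, 0.001, 0.004]
ft_force: [0.4, 1.0, -0.1]
grip_width: 0.0378
grasp_force: 0.0
```

```bash
python3 - <<'E'
from h import *
w=camera('wrist');st();save(w,'w8.png');s=camera('scene')
b=s['image'][180:240,280:345];a=w['image'][100:330,180:440]
cv2.imwrite('pics/w8c.png',np.hstack([cv2.resize(a,(430,380)),cv2.resize(b,(370,380),interpolation=cv2.INTER_CUBIC)])[:,:,::-1])
E
```

```text
11.3 [0.5657 0.075  0.1189] [0.1848 0.9828 0.0005 0.0017] q [ 0.1318  0.446  -0.0009  1.1203 -0.      0.5036] f [-0.1374  0.617  -0.4012] g 0.03724075617942649 0.0
```

View pics/w8c.png

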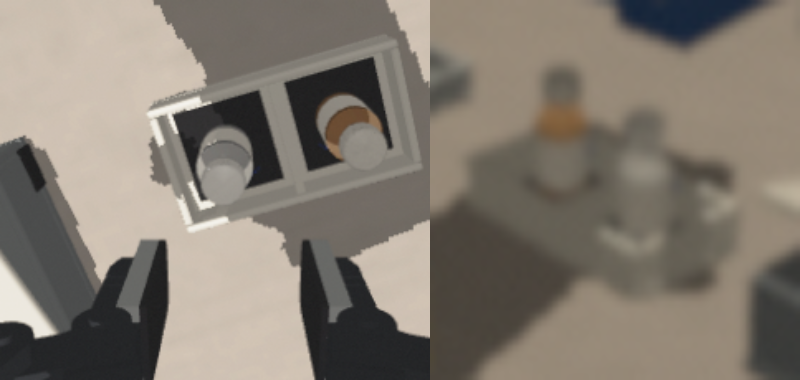

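Request:
{"method": "drive_tool", "body": {"increments": [[[-19,34,0],[0,0,0],0.4],[[-19,35,0],[0,0,0],0.4],[[-19,35,0],[0,0,0],0.4],[[-19,35,0],[0,0,0],0.4],[[-19,35,0],[0,0,0],0.4],[[-19,35,0],[0,0,0],0.4],[[-19,33,-10],[0,0,0],0.4],[[0,0,-10],[0,0,0],0.4]]}}

```text
clock: 12.02
eef_pos: [0.4278, 0.322, 0.096]
tool_rot: [0.181, 0.984, 0.001, -0.001]
ft_force: [0.8, -0.6, -0.2]
grip_width: 0.0341
grasp_force: 0.0
```

Request:
{"method": "drive_tool", "body": {"increments": [[[0,0,0],[0,0,0],0.4],[[0,0,0],[0,0,0],0.4]]}}

```text
clock: 12.18
eef_pos: [0.4302, 0.3157, 0.0954]
tool_rot: [0.184, 0.983, -0.002, -0.001]
ft_force: [0.5, -0.2, -0.2]
grip_width: 0.0338
grasp_force: 0.0
```

```bash
python3 - <<'E'
from h import *
w=camera('wrist');st();save(w,'w9.png')
for r in silhouettes('forceps',w)[:2]: 
    print(r['conf'],r['bbox'],cen(r),r['region'].sum())
    c=max(cv2.findContours(r['region'].astype(np.uint8),0,2)[0],key=len)[:,0]
    a=np.array([atz(w,u,.005)[:2] for u in c])*1000;print(cv2.minAreaRect(a.astype(np.float32)))
    print([atz(w,c[i],.005)[:2] for i in (c[:,1].argmin(),c[:,1].argmax())])
E
```

```text
12.23 [0.4312 0.3156 0.0962] [ 0.1852  0.9827 -0.0012 -0.0008] q [ 0.632   0.4059 -0.1293  1.0384 -0.0005  1.0046] f [-0.4049 -0.154  -0.4669] g 0.03409173807345867 0.0
0.81 [315.9, 129.4, 335.6, 241.4] [324.6756 182.7232] 336
((385.5677795410156, 337.24896240234375), (4.115757942199707, 8.161473274230957), 69.11040496826172)
[array([0.3815, 0.3381]), array([0.3901, 0.3377])]
```

View pics/w9.png

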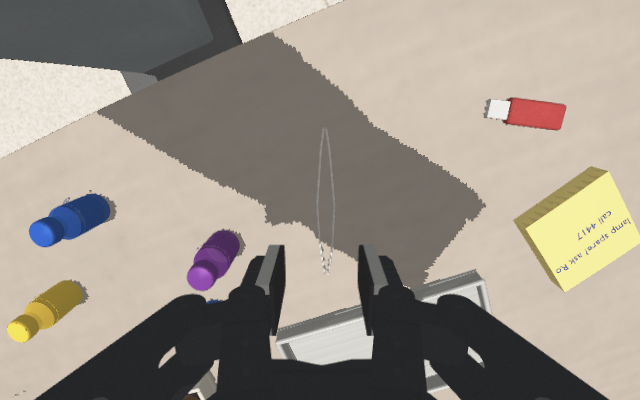

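```bash
python3 - <<'E'
from h import *
w=camera('wrist');st()
a,b=atz(w,(324,128),.004),atz(w,(326,273),.004);print(a,b,(a+b)/2,np.linalg.norm(a-b),np.degrees(np.arctan2(*(b-a)[1::-1])))
print(proj(w,(.432,.3158,0.004)))
for u in [(277,332),(477,271)]: print('tray',atz(w,u,.018))
E
```

```text
12.33 [0.4324 0.3156 0.0973] [ 0.186   0.9826 -0.0002 -0.0001] q [ 0.6306  0.4048 -0.1281  1.0382 -0.0002  1.0047] f [ 1.0653 -0.8415  1.2441] g 0.03432513232863367 0.0
[0.3838 0.3381 0.004 ] [0.4888 0.2991 0.004 ] [0.4363 0.3186 0.004 ] 0.11210624116060565 -20.404930731681823
[319.401  201.5047]
tray [0.5167 0.2465 0.018 ]
tray [0.5216 0.4074 0.018 ]
```

Request:
{"method": "drive_tool", "body": {"increments": [[[3,2,-25],[0,0,0],0.4],[[0,0,-30],[0,0,0],0.4],[[0,0,-20],[0,0,0],0.4],[[0,0,-12],[0,0,0],0.4],[[0,0,-5],[0,0,0],0.4],[[0,0,0],[0,0,0],0.4],[[0,0,0],[0,0,0],0.4]]}}

```text
clock: 12.92
eef_pos: [0.4356, 0.3185, 0.006]
tool_rot: [0.186, 0.983, 0.0, 0.0]
ft_force: [0.2, 0.4, 0.6]
grip_width: 0.0343
grasp_force: 0.0
```

Request:
{"method": "drive_tool", "body": {"increments": [[[0,0,0],[0,0,0],0.0],[[0,0,0],[0,0,0],0.0],[[0,0,0],[0,0,0],0.0],[[0,0,0],[0,0,0],0.0],[[0,0,0],[0,0,0],0.0]]}}

```text
clock: 13.33
eef_pos: [0.4359, 0.3194, 0.0069]
tool_rot: [0.185, 0.983, 0.001, 0.001]
ft_force: [0.4, -0.3, 7.0]
grip_width: 0.009
grasp_force: 58.9
```

Request:
{"method": "drive_tool", "body": {"increments": [[[0,0,15],[0,0,0],0.0],[[0,0,35],[0,0,0],0.0],[[0,0,35],[0,0,-7],0.0],[[17,0,5],[0,0,-7],0.0],[[17,0,0],[0,0,-7],0.0],[[17,0,0],[0,0,-7],0.0],[[17,0,0],[0,0,-7],0.0],[[17,0,0],[0,0,-7],0.0]]}}

```text
clock: 14.0
eef_pos: [0.5202, 0.3191, 0.0957]
tool_rot: [0.527, 0.85, 0.0, 0.0]
ft_force: [-0.0, -0.5, -0.3]
grip_width: 0.0086
grasp_force: 58.6
```

Request:
{"method": "drive_tool", "body": {"increments": [[[17,0,0],[0,0,-7],0.0],[[17,1,0],[0,0,-7],0.0],[[16,1,0],[0,0,-7],0.0],[[0,0,0],[0,0,-7],0.0],[[0,0,0],[0,0,0],0.0],[[0,0,0],[0,0,0],0.0]]}}

```text
clock: 14.5
eef_pos: [0.5693, 0.3208, 0.095]
tool_rot: [0.714, 0.7, -0.0, -0.0]
ft_force: [-0.8, -0.2, -1.0]
grip_width: 0.0089
grasp_force: 58.7
```

```bash
python3 - <<'E'
from h import *
w=camera('wrist');st();save(w,'w10.png')
for n in('forceps','instrument_tray'):
  for r in silhouettes(n,w)[:2]: 
    print(n,r['conf'],r['bbox'],cen(r),r['region'].sum())
    c=max(cv2.findContours(r['region'].astype(np.uint8),0,2)[0],key=len)[:,0]
    a=np.array([atz(w,u,.018 if n[0]=='i' else .09)[:2] for u in c])*1000;print(cv2.minAreaRect(a.astype(np.float32)),a.min(0),a.max(0))
E
```

```text
14.55 [0.5691 0.3208 0.0951] [ 0.714   0.7001 -0.0004 -0.0002] q [0.5132 0.6243 0.2357 1.183  0.0002 2.1036] f [-0.2502 -0.8573 -0.4302] g 0.008691049017462966 58.674073219299316
forceps 0.83 [308.6, 139.7, 336.0, 334.0] [322.7332 205.5386] 596
((574.106689453125, 362.62548828125), (1.7014830112457275, 34.65642547607422), 5.4416069984436035) [571.6525 345.3236] [575.7048 379.8404]
instrument_tray 0.8 [249.2, 71.7, 405.0, 313.1] [326.9293 171.1932] 27938
((573.7269897460938, 325.1884460449219), (170.0030975341797, 96.0091552734375), 88.315185546875) [523.669  240.2597] [623.7471 411.3446]
```

View pics/w10.png

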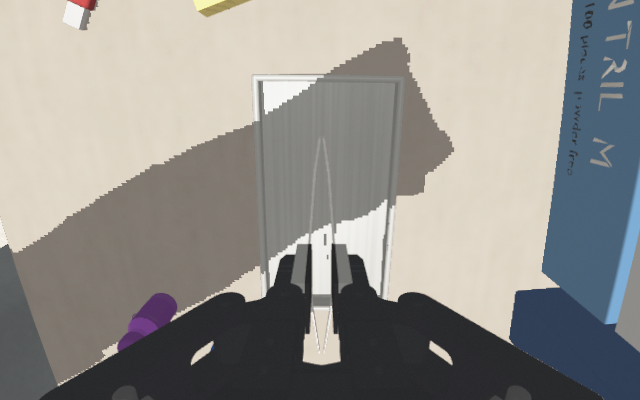

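Request:
{"method": "drive_tool", "body": {"increments": [[[3,2,-30],[0,0,0],0.0],[[0,0,-30],[0,0,0],0.0],[[0,0,-15],[0,0,0],0.0],[[0,0,-7],[0,0,0],0.0],[[0,0,-3],[0,0,0],0.0],[[0,0,0],[0,0,0],0.0],[[0,0,0],[0,0,0],0.0]]}}

```text
clock: 15.23
eef_pos: [0.573, 0.3233, 0.0113]
tool_rot: [0.715, 0.699, 0.001, 0.0]
ft_force: [0.4, -0.2, -0.4]
grip_width: 0.0091
grasp_force: 58.8
```

Request:
{"method": "drive_tool", "body": {"increments": [[[0,0,-1],[0,0,0],0.0],[[0,0,0],[0,0,0],0.4],[[0,0,0],[0,0,0],0.4],[[0,0,0],[0,0,0],0.4],[[0,0,20],[0,0,0],0.4],[[0,0,35],[0,0,0],0.4],[[0,0,40],[0,0,0],0.4]]}}

```text
clock: 15.82
eef_pos: [0.5707, 0.3217, 0.1024]
tool_rot: [0.715, 0.699, -0.003, -0.001]
ft_force: [1.8, 0.0, -0.2]
grip_width: 0.0344
grasp_force: 0.0
```

Request:
{"method": "drive_tool", "body": {"increments": [[[0,0,40],[0,0,0],0.4],[[0,0,0],[0,0,0],0.4],[[0,0,0],[0,0,0],0.4]]}}

```text
clock: 16.07
eef_pos: [0.575, 0.3242, 0.1488]
tool_rot: [0.715, 0.699, 0.004, 0.001]
ft_force: [-0.1, 0.6, -0.9]
grip_width: 0.034
grasp_force: 0.0
```

```bash
python3 - <<'E'
from h import *
w=camera('wrist');st();save(w,'w11.png');
for n in('forceps','instrument_tray'):
  for r in silhouettes(n,w)[:2]: 
    print(n,r['conf'],r['bbox'],cen(r),r['region'].sum())
    c=max(cv2.findContours(r['region'].astype(np.uint8),0,2)[0],key=len)[:,0]
    a=np.array([atz(w,u,.018 if n[0]=='i' else .005)[:2] for u in c])*1000;print(cv2.minAreaRect(a.astype(np.float32)),a.min(0),a.max(0))
S=lambda x,y:(190+x/2.963,165+y/2.963)
s,t=camera('scene'),camera('top');save(t,'t11.png');save(s,'s11.png')
for p in(s,t):
  for n in ('flap_handle','dish','flap_box'):
    for r in silhouettes(n,p)[:1]: print(n,r['conf'],r['bbox'],cen(r))
E
```

```text
16.12 [0.5735 0.3233 0.146 ] [0.7151 0.699  0.0017 0.0004] q [0.5133 0.598  0.326  1.2952 0.     2.1068] f [ 0.3788 -0.6219 -0.2077] g 0.033548521843008036 0.0
instrument_tray 0.65 [258.7, 82.6, 378.9, 278.8] [317.7975 174.4091] 20948
((573.669921875, 325.2008056640625), (169.0633544921875, 96.2183837890625), 88.50057220458984) [524.5539 239.7898] [623.2974 410.7578]
flap_handle 0.55 [339.7, 198.4, 424.7, 233.8] [380.305  216.2609]
dish 0.61 [368.7, 278.4, 398.4, 301.3] [383.9125 289.6946]
flap_box 0.88 [338.9, 198.5, 423.8, 263.1] [378.5384 230.9542]
flap_handle 0.74 [336.5, 140.8, 402.7, 185.1] [368.6358 163.8265]
dish 0.53 [404.1, 214.1, 423.0, 236.4] [411.9343 223.8343]
flap_box 0.93 [335.5, 144.1, 398.4, 193.3] [368.1465 166.4616]
```

Request:
{"method": "drive_tool", "body": {"increments": [[[-1,-39,4],[0,0,0],0.4],[[-1,-39,4],[0,0,0],0.4],[[-1,-39,4],[0,0,0],0.4],[[-1,-39,4],[0,0,0],0.4],[[-1,-39,4],[0,0,0],0.4],[[-1,-39,4],[0,0,0],0.4],[[-1,-39,4],[0,0,0],0.4],[[-1,-39,4],[0,0,0],0.4]]}}

```text
clock: 17.28
eef_pos: [0.5643, 0.009, 0.1767]
tool_rot: [0.715, 0.699, 0.0, 0.0]
ft_force: [0.7, 1.3, 0.7]
grip_width: 0.0341
grasp_force: 0.0
```

Request:
{"method": "drive_tool", "body": {"increments": [[[-1,-39,2],[0,0,0],0.4],[[-1,-30,0],[0,0,0],0.4],[[0,0,0],[0,0,0],0.4],[[0,0,0],[0,0,0],0.4]]}}

```text
clock: 17.62
eef_pos: [0.5625, -0.0599, 0.1784]
tool_rot: [0.716, 0.698, 0.0, -0.0]
ft_force: [0.5, 0.2, -0.1]
grip_width: 0.0339
grasp_force: 0.0
```

```bash
python3 - <<'E'
from h import *
import pickle
w=camera('wrist');st();save(w,'w12.png');pickle.dump(w,open('w12.pkl','wb'))
s=camera('scene')
print('cup',atz(s,(383.4,200.4),0))
for z in (.1,):
  print([proj(w,q) for q in [(.563,-.054,z),(.557,-.138,z)]])
a=cv2.imread('pics/w11.png')[70:330,230:410]
b=w['image'][:,:,::-1]
cv2.imwrite('pics/m12.png',np.hstack([cv2.resize(a,(242,350)),cv2.resize(b,(558,350),interpolation=cv2.INTER_AREA)]))
E
```

```text
17.67 [ 0.5626 -0.0586  0.1783] [ 0.7156  0.6985  0.0002 -0.0002] q [-0.104   0.3968  0.085   1.259   0.0006  1.491 ] f [ 0.0613  0.1093 -0.2307] g 0.034269725550566565 0.0
cup [0.7786 0.0149 0.    ]
[array([320.3171, 202.0865]), array([315.3812, 306.5681])]
```

View pics/m12.png

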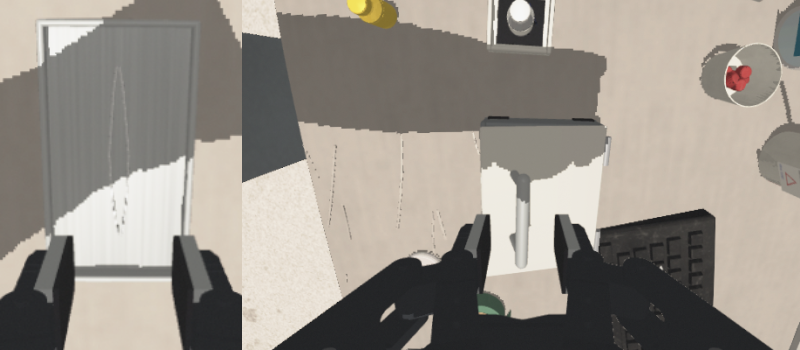

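```bash
python3 - <<'E'
from h import *
import pickle
w=pickle.load(open('w12.pkl','rb'));t,s=camera('top'),camera('scene')
im=w['image'].astype(int)
for v in (215,240,265,290):
    print(v,[int(x) for x in im[v,295:345].mean(1)])
M=lambda x,y:((x-242)/.872,y/.875)
T=lambda x,y:(160+x/2.667,130+y/2.669)
S=lambda x,y:(190+x/2.963,165+y/2.963)
for z in(.098,.103,.108): print(z,atz(w,M(519,177),z),atz(w,M(522,265),z),'top',atz(t,T(512,102),z),atz(t,T(605,105),z),'scene',atz(s,S(508,98),z),atz(s,S(598,129),z))
print('hinge corners',atz(w,M(605,125),.045),'box front',atz(w,M(480,124),.0))
E
```

```text
215 [234, 234, 233, 233, 233, 233, 233, 233, 234, 233, 233, 233, 233, 233, 233, 234, 233, 233, 233, 212, 106, 108, 108, 112, 112, 113, 116, 116, 116, 115, 114, 113, 112, 109, 109, 179, 233, 233, 234, 233, 233, 233, 233, 233, 233, 233, 232, 233, 232, 232]
240 [232, 233, 232, 232, 233, 232, 233, 232, 232, 232, 233, 232, 232, 233, 232, 232, 232, 233, 222, 173, 165, 177, 188, 197, 207, 215, 220, 219, 211, 201, 195, 185, 171, 152, 140, 188, 233, 232, 233, 232, 233, 232, 232, 232, 232, 232, 233, 232, 233, 233]
265 [232, 232, 232, 232, 232, 232, 232, 231, 232, 232, 231, 231, 231, 231, 231, 232, 232, 225, 187, 154, 172, 184, 194, 201, 210, 216, 216, 212, 204, 195, 188, 174, 156, 190, 231, 232, 231, 232, 232, 231, 232, 231, 231, 231, 231, 231, 232, 232, 231, 232]
290 [231, 231, 231, 231, 231, 231, 231, 231, 231, 231, 231, 231, 231, 231, 231, 231, 231, 220, 171, 162, 178, 189, 197, 205, 212, 213, 212, 205, 199, 190, 177, 158, 172, 219, 231, 231, 231, 231, 231, 231, 231, 231, 231, 231, 231, 230, 231, 231, 231, 231]
0.098 [ 0.5611 -0.0547  0.098 ] [ 0.5614 -0.1362  0.098 ] top [ 0.5629 -0.0535  0.098 ] [ 0.5584 -0.1386  0.098 ] scene [ 0.5693 -0.0528  0.098 ] [ 0.5698 -0.1307  0.098 ]
0.103 [ 0.5612 -0.0531  0.103 ] [ 0.5615 -0.1327  0.103 ] top [ 0.562  -0.0532  0.103 ] [ 0.5576 -0.138   0.103 ] scene [ 0.5601 -0.0591  0.103 ] [ 0.5606 -0.1358  0.103 ]
0.108 [ 0.5613 -0.0515  0.108 ] [ 0.5616 -0.1293  0.108 ] top [ 0.5611 -0.053   0.108 ] [ 0.5567 -0.1374  0.108 ] scene [ 0.551  -0.0653  0.108 ] [ 0.5515 -0.1409  0.108 ]
hinge corners [ 0.6424 -0.0227  0.045 ] box front [ 0.5185 -0.0247  0.    ]
```

Request:
{"method": "drive_tool", "body": {"increments": [[[-2,-36,0],[0,0,0],0.4],[[0,0,-30],[0,0,0],0.4],[[0,0,-30],[0,0,0],0.4],[[0,0,-20],[0,0,0],0.4],[[0,0,-10],[0,0,0],0.4],[[0,0,-5],[0,0,0],0.4],[[0,0,0],[0,0,0],0.4],[[0,0,0],[0,0,0],0.4]]}}

```text
clock: 18.48
eef_pos: [0.5616, -0.0936, 0.0843]
tool_rot: [0.715, 0.699, 0.0, 0.001]
ft_force: [0.5, -0.0, -0.4]
grip_width: 0.0339
grasp_force: 0.0
```

Request:
{"method": "drive_tool", "body": {"increments": [[[0,0,0],[0,0,0],0.0],[[0,0,0],[0,0,0],0.0],[[0,0,0],[0,0,0],0.0],[[0,0,0],[0,0,0],0.0],[[0,0,0],[0,0,0],0.0]]}}

```text
clock: 18.9
eef_pos: [0.5609, -0.0941, 0.0841]
tool_rot: [0.715, 0.699, 0.0, 0.0]
ft_force: [-1.2, 0.7, 2.4]
grip_width: 0.0086
grasp_force: 58.5
```

```bash
python3 - <<'E'
import numpy as np
from h import *
st()
R=.0985;p=np.radians(38.1)
prev=np.array([-R*np.cos(p),R*np.sin(p)])
n=14;T=np.linspace(p,np.radians(24+89),n+1)[1:]
for a in T:
    q=np.array([-R*np.cos(a),R*np.sin(a)]);print(np.round((q-prev)*1000,1),np.round(q*1000,1));prev=q
E
```

```text
18.9 [ 0.5609 -0.0941  0.0841] [0.7152 0.6989 0.0005 0.0003] q [-0.1665  0.4762 -0.0514  1.0422  0.0004  1.4275] f [-1.2262  0.7113  2.402 ] g 0.008553397217630059 58.50003182888031
[6. 7.] [-71.5  67.7]
[6.6 6.4] [-64.9  74.1]
[7.2 5.7] [-57.7  79.8]
[7.7 5. ] [-50.   84.9]
[8.1 4.3] [-41.9  89.2]
[8.5 3.5] [-33.4  92.7]
[8.8 2.7] [-24.6  95.4]
[9.  1.9] [-15.6  97.3]
[9.1 1. ] [-6.4 98.3]
[9.2 0.2] [ 2.8 98.5]
[ 9.2 -0.7] [11.9 97.8]
[ 9.1 -1.5] [21.  96.2]
[ 8.9 -2.4] [29.9 93.9]
[ 8.6 -3.2] [38.5 90.7]
```

Request:
{"method": "drive_tool", "body": {"increments": [[[6,-0.2,7],[0,0,0],0.0],[[6.6,-0.3,6.4],[0,0,0],0.0],[[7.2,-0.3,5.7],[0,0,0],0.0],[[7.7,-0.3,5],[0,0,0],0.0],[[0,0,0],[0,0,0],0.0]]}}

```text
clock: 19.32
eef_pos: [0.5849, -0.0954, 0.1081]
tool_rot: [0.715, 0.699, -0.003, -0.003]
ft_force: [-10.5, 0.4, 11.5]
grip_width: 0.0093
grasp_force: 59.3
```

Request:
{"method": "drive_tool", "body": {"increments": [[[6,-0.3,6],[0,0,0],0.0],[[7.5,-0.3,4.5],[0,0,0],0.0],[[8,-0.4,3.5],[0,0,0],0.0],[[0,0,0],[0,0,0],0.0]]}}

```text
clock: 19.65
eef_pos: [0.6091, -0.0965, 0.1215]
tool_rot: [0.715, 0.699, -0.001, -0.001]
ft_force: [-3.8, 0.7, 4.3]
grip_width: 0.0086
grasp_force: 59.6
```

```bash
python3 - <<'E'
from h import *
s=camera('scene');t=camera('top');st();save(s,'s13.png')
w=camera('wrist');save(w,'w13.png')
for p in(s,t,w):
  for r in silhouettes('flap',p)[:1]: print(r['conf'],r['bbox'],r['region'].sum())
E
```

```text
19.75 [ 0.6091 -0.0966  0.1215] [ 0.7153  0.6988 -0.0004 -0.0002] q [-0.157   0.5339  0.1507  1.1883 -0.0005  1.4371] f [-3.7679  0.0988  3.1593] g 0.008594091408309364 59.42357003688812
0.75 [354.4, 175.3, 419.4, 226.4] 1436
0.55 [339.6, 139.9, 354.6, 167.2] 345
0.85 [199.7, 98.1, 377.8, 356.7] 30668
```

Request:
{"method": "drive_tool", "body": {"increments": [[[7.2,-0.3,2.4],[0,0,0],0.0],[[7.3,-0.3,1.8],[0,0,0],0.0],[[7.5,-0.3,1.1],[0,0,0],0.0],[[7.5,-0.3,0.6],[0,0,0],0.0],[[0,0,0],[0,0,0],0.0]]}}

```text
clock: 20.37
eef_pos: [0.64, -0.098, 0.1277]
tool_rot: [0.715, 0.699, -0.0, 0.001]
ft_force: [-2.5, -1.6, 5.7]
grip_width: 0.0087
grasp_force: 59.2
```

Request:
{"method": "drive_tool", "body": {"increments": [[[7.6,-0.3,0.5],[0,0,0],0.0],[[7.5,-0.3,-0.4],[0,0,0],0.0],[[7.5,-0.3,-1.2],[0,0,0],0.0],[[0,0,0],[0,0,0],0.0]]}}

```text
clock: 20.7
eef_pos: [0.6623, -0.0991, 0.126]
tool_rot: [0.715, 0.699, -0.0, 0.001]
ft_force: [-2.1, -2.7, 3.1]
grip_width: 0.0087
grasp_force: 59.2
```

Request:
{"method": "drive_tool", "body": {"increments": [[[7.4,-0.3,-1.7],[0,0,0],0.0],[[7.2,-0.3,-2.1],[0,0,0],0.0],[[6,-0.3,-2.2],[0,0,0],0.0],[[0,0,0],[0,0,0],0.0]]}}

```text
clock: 21.03
eef_pos: [0.6839, -0.1002, 0.1198]
tool_rot: [0.715, 0.699, 0.0, 0.001]
ft_force: [-0.4, -2.8, 0.7]
grip_width: 0.0085
grasp_force: 59.2
```

```bash
python3 - <<'E'
from h import *
s=camera('scene');t=camera('top');w=camera('wrist');st()
a=s['image'][150:270,325:455];b=w['image']
cv2.imwrite('pics/m14.png',np.hstack([cv2.resize(a,(325,300),interpolation=cv2.INTER_CUBIC),cv2.resize(b,(475,300))])[:,:,::-1])
E
```

```text
21.18 [ 0.6834 -0.1001  0.12  ] [0.7153 0.6988 0.0002 0.0012] q [-0.145   0.682   0.4066  1.2932 -0.0011  1.4491] f [ 0.7023 -4.7845 -0.2742] g 0.008559687026810082 59.05957102775574
```

View pics/m14.png

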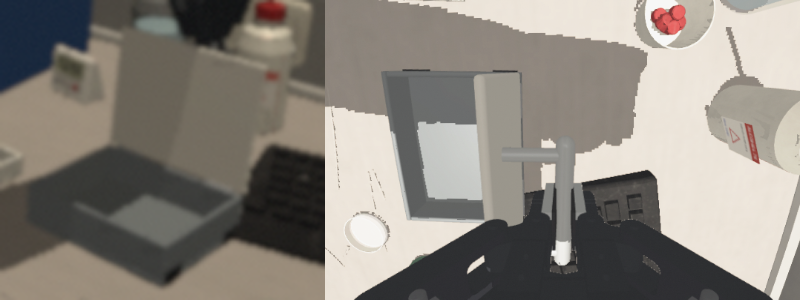

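Request:
{"method": "drive_tool", "body": {"increments": [[[0,0,0],[0,0,0],0.25],[[0,0,0],[0,0,0],0.25],[[0,0,0],[0,0,0],0.25],[[0,0,0],[0,0,0],0.25],[[0,0,5],[0,0,0],0.25],[[0,0,10],[0,0,0],0.25],[[0,0,15],[0,0,0],0.25],[[0,0,20],[0,0,0],0.25]]}}

```text
clock: 21.85
eef_pos: [0.6816, -0.0989, 0.1702]
tool_rot: [0.715, 0.699, -0.001, -0.001]
ft_force: [0.0, 0.1, 0.8]
grip_width: 0.0214
grasp_force: 0.0
```

Request:
{"method": "drive_tool", "body": {"increments": [[[0,0,25],[0,0,0],0.25],[[0,0,25],[0,0,0],0.25],[[0,0,0],[0,0,0],0.25]]}}

```text
clock: 22.1
eef_pos: [0.6851, -0.0994, 0.2283]
tool_rot: [0.715, 0.699, 0.004, 0.005]
ft_force: [1.1, 0.7, 2.0]
grip_width: 0.0212
grasp_force: 0.0
```

```bash
python3 - <<'E'
from h import *
s=camera('scene');t=camera('top');st()
for p in(s,t):
  for n in('flap','flap_box','dish','tape_roll'):
    for r in silhouettes(n,p)[:1]: print(n,r['conf'],np.round(r['bbox']),cen(r),r['region'].sum(),atz(p,cen(r),.006))
E
```

```text
22.2 [ 0.6835 -0.0992  0.2232] [0.715  0.6991 0.0017 0.002 ] q [-0.1443  0.6465  0.6097  1.5289  0.0002  1.449 ] f [-0.5552  0.2652 -0.1666] g 0.021125308876008633 0.0
flap 0.64 [372. 160. 430. 227.] [399.6767 192.2007] 2945 [0.8484 0.0046 0.006 ]
flap_box 0.65 [336. 162. 430. 265.] [388.514  213.9083] 5813 [ 0.7055 -0.047   0.006 ]
dish 0.77 [368. 280. 402. 299.] [383.8722 289.7759] 540 [ 0.435  -0.2063  0.006 ]
tape_roll 0.81 [418. 271. 453. 303.] [437.1311 286.5501] 969 [ 0.5102 -0.2743  0.006 ]
flap 0.72 [278. 171. 286. 177.] [280.5366 172.3293] 82 [0.5715 0.13   0.006 ]
flap_box 0.89 [335. 129. 346. 189.] [341.244  153.9458] 332 [ 0.6176 -0.0307  0.006 ]
tape_roll 0.86 [426. 180. 452. 210.] [438.57   195.7568] 407 [ 0.5018 -0.2817  0.006 ]
```

Request:
{"method": "drive_tool", "body": {"increments": [[[-36,-5,0],[0,0,6.9],0.25],[[-36,-5,0],[0,0,6.9],0.25],[[-36,-5,0],[0,0,6.9],0.25],[[-36,-5,0],[0,0,6.9],0.25],[[-36,-5,0],[0,0,6.9],0.85],[[-36,-5,0],[0,0,6.9],0.85],[[-36,-5,0],[0,0,6.9],0.85],[[0,-25,-25],[0,0,6.9],0.85]]}}

```text
clock: 23.27
eef_pos: [0.4269, -0.1578, 0.1998]
tool_rot: [0.306, 0.952, 0.0, 0.003]
ft_force: [1.0, 0.5, -0.5]
grip_width: 0.0684
grasp_force: 0.0
```

Request:
{"method": "drive_tool", "body": {"increments": [[[0,-25,-25],[0,0,6.9],0.85],[[0,-25,-20],[0,0,6.9],0.85],[[0,0,0],[0,0,6.9],0.85],[[0,0,0],[0,0,6.9],0.85],[[0,0,0],[0,0,6.9],0.85],[[0,0,0],[0,0,0],0.85],[[0,0,0],[0,0,0],0.85]]}}

```text
clock: 23.85
eef_pos: [0.4302, -0.2093, 0.1501]
tool_rot: [0.016, 1.0, 0.0, -0.0]
ft_force: [-0.2, -0.3, 0.3]
grip_width: 0.0727
grasp_force: 0.0
```

```bash
python3 - <<'E'
from h import *
w=camera('wrist');st();s=camera('scene');save(w,'w15.png')
for p in(w,s):
 for r in silhouettes('dish',p)[:2]:
    c=max(cv2.findContours(r['region'].astype(np.uint8),0,2)[0],key=len)[:,0]
    a=np.array([atz(p,u,.010)[:2] for u in c])*1000
    print(r['conf'],np.round(r['bbox']),cen(r),atz(p,cen(r),.008),cv2.minEnclosingCircle(a.astype(np.float32)))
print(proj(w,(.4315,-.208,.012)))
print('flap corners',proj(s,(.6426,-.172,.16)),proj(s,(.6486,-.022,.16)))
r=silhouettes('flap',s)[0]['region'];c=max(cv2.findContours(r.astype(np.uint8),0,2)[0],key=len);print(cv2.approxPolyDP(c,3,True)[:,0].tolist())
E
```

```text
23.9 [ 0.4303 -0.2092  0.1502] [ 0.0154  0.9999 -0.     -0.    ] q [-0.4525  0.2514 -0.1995  1.1198 -0.     -0.4218] f [0.0193 0.3356 0.8741] g 0.07287065667400423 0.0
0.88 [294. 155. 351. 217.] [323.2482 186.4034] [ 0.4327 -0.2061  0.008 ] ((432.7534484863281, -206.28050231933594), 27.888198852539062)
0.83 [368. 280. 400. 301.] [383.6354 289.8412] [ 0.4322 -0.2073  0.008 ] ((431.3746032714844, -208.36253356933594), 32.945167541503906)
[320.9846 186.3781]
flap corners [429.9573 176.7635] [372.0831 160.1112]
[[383, 180], [379, 184], [377, 208], [406, 220], [410, 204], [400, 186]]
```

Request:
{"method": "drive_tool", "body": {"increments": [[[2,1,-35],[0,0,0],0.85],[[0,0,-40],[0,0,0],0.85],[[0,0,-35],[0,0,0],0.85],[[0,0,-25],[0,0,0],0.85],[[0,0,-12],[0,0,0],0.85],[[0,0,-4],[0,0,0],0.85],[[0,0,0],[0,0,0],0.85],[[0,0,0],[0,0,0],0.85]]}}

```text
clock: 24.77
eef_pos: [0.4331, -0.2085, -0.0001]
tool_rot: [0.014, 1.0, -0.0, 0.001]
ft_force: [-0.1, -1.1, -0.5]
grip_width: 0.0728
grasp_force: 0.0
```

Request:
{"method": "drive_tool", "body": {"increments": [[[0,0,-1],[0,0,0],0.5],[[0,0,0],[0,0,0],0.5],[[0,0,0],[0,0,0],0.4],[[0,0,0],[0,0,0],0.4],[[0,0,0],[0,0,0],0.4]]}}

```text
clock: 25.18
eef_pos: [0.4336, -0.2088, 0.0002]
tool_rot: [0.014, 1.0, -0.001, 0.002]
ft_force: [-1.6, 1.3, 6.6]
grip_width: 0.0486
grasp_force: 61.2
```

Request:
{"method": "drive_tool", "body": {"increments": [[[0,0,15],[0,0,0],0.4],[[0,0,35],[0,0,0],0.4],[[0,0,40],[0,0,0],0.4],[[15,28,10],[0,0,0],0.4],[[30,28,0],[0,0,0],0.4],[[30,28,0],[0,0,0],0.4],[[30,27,0],[0,0,0],0.4],[[29,0,0],[0,0,0],0.4]]}}

```text
clock: 25.85
eef_pos: [0.568, -0.0926, 0.0998]
tool_rot: [0.011, 1.0, 0.001, 0.001]
ft_force: [-0.6, -0.2, 0.5]
grip_width: 0.0488
grasp_force: 62.2
```

Request:
{"method": "drive_tool", "body": {"increments": [[[0,0,0],[0,0,0],0.4],[[0,0,0],[0,0,0],0.4]]}}

```text
clock: 26.02
eef_pos: [0.5677, -0.0966, 0.0987]
tool_rot: [0.013, 1.0, -0.0, 0.001]
ft_force: [-0.8, 0.2, 0.5]
grip_width: 0.0486
grasp_force: 62.2
```

```bash
python3 - <<'E'
from h import *
w=camera('wrist');st();save(w,'w16.png')
for n in('flap_box','dish','flap'):
 for r in silhouettes(n,w)[:1]:
    print(n,r['conf'],np.round(r['bbox']),cen(r),r['region'].sum(),[atz(w,cen(r),z) for z in(.04,.105)])
    c=max(cv2.findContours(r['region'].astype(np.uint8),0,2)[0],key=len);print(cv2.approxPolyDP(c,4,True)[:,0].tolist())
V=[(.5226,-.1665,.04),(.5286,-.0265,.04)]
print([proj(w,q) for q in V])
E
```

```text
26.07 [ 0.5662 -0.0971  0.0984] [ 0.0137  0.9999 -0.0001 -0.0002] q [-0.1697  0.4738 -0.014   1.0834 -0.0003 -0.1422] f [-0.7505 -0.4097 -0.2727] g 0.04813006467436934 62.23665805533528
flap_box 0.9 [176. 134. 462. 400.] [320.9916 224.9181] 32113 [array([ 0.5732, -0.0955,  0.04  ]), array([ 0.5473, -0.0947,  0.105 ])]
[[202, 140], [214, 289], [233, 260], [247, 256], [253, 246], [267, 245], [284, 220], [313, 207], [340, 209], [359, 219], [377, 246], [390, 246], [405, 257], [428, 287], [445, 167], [442, 143], [413, 137], [218, 133]]
dish 0.64 [266. 207. 376. 319.] [321.1205 264.513 ] 10275 [array([ 0.6015, -0.0961,  0.04  ]), array([ 0.5664, -0.0951,  0.105 ])]
[[295, 213], [275, 230], [266, 248], [270, 295], [305, 319], [333, 320], [354, 312], [375, 289], [377, 252], [372, 236], [355, 217], [338, 210]]
flap 0.64 [177. 310. 458. 396.] [316.3233 347.7481] 7086 [array([ 0.6701, -0.1014,  0.04  ]), array([ 0.6127, -0.0987,  0.105 ])]
[[256, 337], [260, 361], [291, 358], [317, 364], [382, 359], [387, 343], [375, 312], [311, 321], [264, 310]]
[array([200.942 , 149.2228]), array([433.3343, 153.2288])]
```

Request:
{"method": "drive_tool", "body": {"increments": [[[2,0,-30],[0,0,0],0.4],[[0,0,-30],[0,0,0],0.4],[[0,0,-18],[0,0,0],0.4],[[0,0,-10],[0,0,0],0.4],[[0,0,-4],[0,0,0],0.4],[[0,0,0],[0,0,0],0.4],[[0,0,0],[0,0,0],0.4]]}}

```text
clock: 26.8
eef_pos: [0.5689, -0.0978, 0.0073]
tool_rot: [0.014, 1.0, -0.0, 0.001]
ft_force: [1.0, -0.1, -0.3]
grip_width: 0.0489
grasp_force: 62.2
```

Request:
{"method": "drive_tool", "body": {"increments": [[[0,0,-1],[0,0,0],0.4],[[0,0,0],[0,0,0],0.4],[[0,0,0],[0,0,0],0.75],[[0,0,0],[0,0,0],0.75],[[0,0,0],[0,0,0],0.75],[[0,0,0],[0,0,0],0.75],[[0,0,10],[0,0,0],0.75],[[0,0,20],[0,0,0],0.75]]}}

```text
clock: 27.47
eef_pos: [0.566, -0.0968, 0.0334]
tool_rot: [0.014, 1.0, 0.0, -0.003]
ft_force: [0.1, 0.2, -0.5]
grip_width: 0.0643
grasp_force: 0.0
```

Request:
{"method": "drive_tool", "body": {"increments": [[[0,0,35],[0,0,0],0.75],[[0,0,35],[0,0,0],0.75],[[-30,0,15],[0,0,0],0.75],[[-35,0,10],[0,0,0],0.75],[[-35,0,10],[0,0,0],0.75],[[0,0,0],[0,0,0],0.75],[[0,0,0],[0,0,0],0.75]]}}

```text
clock: 28.05
eef_pos: [0.4672, -0.0973, 0.1418]
tool_rot: [0.014, 1.0, -0.0, 0.001]
ft_force: [1.2, 0.4, 0.2]
grip_width: 0.0642
grasp_force: 0.0
```

```bash
python3 - <<'E'
from h import *
w=camera('wrist');st();s=camera('scene');save(w,'w17.png')
for p in(w,s):
 for r in silhouettes('dish',p)[:1]: print(r['conf'],np.round(r['bbox']),atz(p,cen(r),.012))
a=s['image'][150:310,215:460];b=w['image']
cv2.imwrite('pics/m17.png',np.hstack([cv2.resize(a,(400,270),interpolation=cv2.INTER_CUBIC),cv2.resize(b,(400,270))])[:,:,::-1])
E
```

```text
28.1 [ 0.4687 -0.0974  0.1415] [ 0.0141  0.9999 -0.0002  0.0014] q [-0.205   0.2575 -0.2159  1.0946  0.0001 -0.1767] f [-0.1186  0.0745  0.4492] g 0.0637498163187172 0.0
0.8 [299. 265. 352. 319.] [ 0.5676 -0.0959  0.012 ]
0.68 [364. 232. 387. 246.] [ 0.5819 -0.0927  0.012 ]
```

View pics/m17.png

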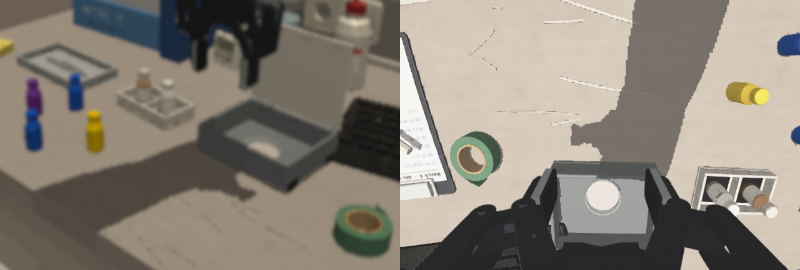

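The picture shows the dish flat in the box (scene half about (262,150), wrist half (602,195)). The flap is upright, both bottles stand in the rack, the forceps lie in the tray and the tape hasn't moved. The robot is clear of everything.

```bash
python3 -c "
from workcell import job_done
print(job_done())"
```

```text
the job is handed in; nothing more can be done
None
```

I finished the bench job and handed it in after about 28 s on the robot's clock: bottles upright in the rack, forceps flat in the tray, flap left standing up, dish flat in the box, tape and look-alikes left alone; the hand-in returned no verdict.

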